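# Set up the pasta drying stand for short noodles

## Robot

A 6-joint arm with a two-finger parallel gripper is mounted at the origin on a cart in front of the work surface, level with it; the furniture and walls round the work are solid. World frame = base frame: x ahead of the robot, y to its left, z up, the work surface at z = 0. Lengths are in mm, angles in rad, forces in N, time in s.
With the tool pointing down it reaches from about 275 to 825 mm from the base axis. Payload 4.9 kg.
Tool frame: the origin (TCP) lies at the very end of the fingers, on their centre line; the grasp point (between the pads) lies 19 mm behind it; z points along the fingers, y is the line along which they close (so a half turn about z gives the same grasp; the last joint's range is limited). The gripper opens to 85 mm and grips with 20 to 120 N. Pads are 22 mm wide; open, the fingers measure 114 mm over their backs; the gripper's body (76 mm by 85 mm) begins 54 mm behind the grasp point. The pads swing forward as they close: fully open they stand 13 mm farther back than shut.
Start: joints at [1.141, 0.326, -0.193, 1.052, 0, 1.437], TCP at [160.322, 526.132, 231.281] pointing down, gripper open.
Joint ranges: [-2.65, 2.65], [-0.97, 1.79], [-1.3, 1.35], [-1.93, 2.1], [-1.47, 1.37], [-3.14, 3.14]. Speed limits (rad/s): [2.57, 2.57, 3.14, 3.14, 3.14, 3.14].

## Interface

Orientations are given as [roll, pitch, yaw] about the fixed x, y, z axes, in that order (R = Rz(yaw) Ry(pitch) Rx(roll)).
In Python, from bench import bot, solve_ik, imaging gives the robot as it stands. Calls block until the motion is done:
- bot.move_ptp(position, orientation): joint-space move of the TCP to a pose.
- bot.movel(position, rot=None, max_speed=150, threshold=None): straight line of the TCP; rot=None keeps the orientation; max_speed is the mean speed in mm/s. With threshold (N) it stops when the force on the tool has changed by that much, and returns True; else False.
- bot.move_j(angles): joint-space move.
- bot.grip(opening, effort=None): opening from 0.0 (shut) to 1.0 (fully open); effort is the grip in N (None keeps the last); returns when the fingers have stopped.
- bot.dwell(seconds).
- solve_ik(position, orientation): joint angles nearest the present ones, or None.
- bot.get_state(): the state.
- imaging.capture(name): name is "scene" or "top" or "wrist"; returns the picture (480x640x3 uint8, blue, green, red); there is no depth.
- imaging.camera_model(name): a dict with "K" (3x3 intrinsics, pixels), "position" and "rotation" of the camera in the world. Camera axes: x right, y up, looking along -z (the intrinsics and any distortion apply to the point x, -y, -z); pixel columns grow to the right and rows downward; lengths in mm; the calibration is good to about 2 mm. A picture is of the moment at which its call begins: read the wrist's pose just before it. camera_model takes no time and is no camera call; for the wrist camera it gives the pose at the moment of the call.
A pose or a line that the arm cannot do raises bot.IKError and nothing moves.
- bot.sign_off(): hands the job in; it is judged then, once.
The state is a dict: "t": time; "qpos": joint angles; "joint_velocities": joint speeds; "effort": joint torques, N m; "tcp_pos": TCP position; "orientation": TCP orientation; "contact_force": force on the tool from outside, world axes, zero at the start; "wrist_torque": the same for the moment, N m; "opening": opening from 0.0 (shut) to 1.0 (fully open); "gripper_force": force on a finger pad.
Only numpy, scipy, OpenCV 4.12 (cv2) and the standard library are available. Lean on these libraries where they do the work, as an engineer would, in place of code of your own. Each camera call takes 0.05 s, during which the arm holds its last target. There are 200 camera calls.

## Task

Set the pasta drying stand up for short noodles: press the orange button to let its wooden head down one hole at a time to the lowest hole, the button snapping out again each time, then thread every loose drying rod right through the head, each in a hole of its own with about as much sticking out in front as behind. Then turn the brass lock on top a quarter turn clockwise with the slot key to clamp the rods, put the key back upright in its block, and leave the food beside the work where it is.

Things in the scene. Friction and masses are not known exactly. Their poses are not given: they have to be found in the camera images.
- stand: fixed base of the drying stand: a grey disc 160 mm across, 18 mm high, on a suction foot, and the outer tube of the mast: square aluminium, 32 x 32 mm, its top 165 mm above the worktop. Origin on the mast axis at worktop level; z up, x to the back; the button faces -x, roughly towards the robot. That side has three holes 145, 105 and 65 mm up, joined by a narrow slot
- mast (a joint): how far the mast is collapsed, in m: 0 = top hole (as found; hole axes of the head 270 mm above the worktop), 0.040 = middle hole, 0.080 = lowest hole (head hole axes at 190 mm); 1 to 2 mm of play is normal. With the button pressed it sinks by its own weight, braked to 3 to 5 cm/s, until the button snaps out in the next hole. It cannot be pushed down while the button stands out
- button (a joint): how far the button is pressed in, in m: 0 = standing out, snapped into a hole; 0.006 = fully in. The mast is free from 0.0045 on; once it has sunk 1 cm let go: between two holes the tube wall keeps the button about 0.0045 in. Pressing it takes about 6 N: a spring of 1.7 to 4 N, and the head's weight makes it bind
- button_cap (a point): centre of the outer face of the orange push button in front of the mast: a smooth round cap 19 mm across, 5 mm thick; standing out, its face is 28 mm from the mast axis. Press along +x of this point (level, towards the mast). It sinks with the mast, always 125 mm below the hole axes of the head. The gripper has room there when it leans back 30 to 45 degrees, while no rods stick out above
- lock (a joint): turn of the brass slotted lock in the middle of the head's top, in rad: 0 = open, slot in line with the rod holes; pi/2 = locked (stop), slot along the head. Grows clockwise seen from above; stays where it is left (0.06 N m). Turning it lowers a steel tongue 4.5 mm into the top of every hole: locked, they are 13.5 mm high and a rod can no longer be threaded in
- lock_slot (a point): middle of the lock's slot, level with the lock's top: a brass disc 27 mm across that stands 6.5 mm above the head's flat top, 23.5 mm above the hole axes. x runs along the slot (and turns with it), z up. The slot is 6 mm wide, 6 mm deep and open at both ends
- key: slot key: steel blade 22 mm wide (x), 3 mm thick (y), 26 mm long, pointing down, below a flat black handle 34 mm (x) by 14 mm (y), 46 mm high; 72 mm tall, 60 g. Origin at the middle of the blade's lower end; z up to the handle. It stands upright in its block at first; grip the handle's flat sides
- key_block: fixed wooden block that holds the key, 64 x 46 mm, 32 mm high, with a slot 27 mm (x) by 7.5 mm (y), 28 mm deep in the middle of its top. Origin at the centre of its underside. With the key in it the handle's lower edge rests on the block, so that the blade's end is 6 mm above the worktop
- bore_1 (a point): square hole no. 1 of 4 right through the stand's wooden head, 18 x 18 mm, lined black, 44 mm deep. The point is its centre, half way through; x runs along the hole to the back of the head (the button is in front), y along the head, z up. The head is a beech bar 206 mm long (y), 44 mm deep (x), 34 mm high, flat on top with nothing above it; its four holes lie in a row, 52 mm apart. It sinks with the mast
- bore_2 (a point): square hole no. 2 of 4 right through the stand's wooden head, 18 x 18 mm, lined black, 44 mm deep. The point is its centre, half way through; x runs along the hole to the back of the head (the button is in front), y along the head, z up. The head is a beech bar 206 mm long (y), 44 mm deep (x), 34 mm high, flat on top with nothing above it; its four holes lie in a row, 52 mm apart. It sinks with the mast
- bore_3 (a point): square hole no. 3 of 4 right through the stand's wooden head, 18 x 18 mm, lined black, 44 mm deep. The point is its centre, half way through; x runs along the hole to the back of the head (the button is in front), y along the head, z up. The head is a beech bar 206 mm long (y), 44 mm deep (x), 34 mm high, flat on top with nothing above it; its four holes lie in a row, 52 mm apart. It sinks with the mast
- bore_4 (a point): square hole no. 4 of 4 right through the stand's wooden head, 18 x 18 mm, lined black, 44 mm deep. The point is its centre, half way through; x runs along the hole to the back of the head (the button is in front), y along the head, z up. The head is a beech bar 206 mm long (y), 44 mm deep (x), 34 mm high, flat on top with nothing above it; its four holes lie in a row, 52 mm apart. It sinks with the mast
- rod_1: square reddish-brown wooden drying rod, one of up to four alike (absent in some starts): 12 x 12 mm section, 220 mm long, the last 12 mm at both ends tapered to a blunt tip, 35 g. Origin at its very middle, on its axis; x runs along the rod. Lies flat on the worktop at first; being square it does not roll
- rod_2: square reddish-brown wooden drying rod, one of up to four alike (absent in some starts): 12 x 12 mm section, 220 mm long, the last 12 mm at both ends tapered to a blunt tip, 35 g. Origin at its very middle, on its axis; x runs along the rod. Lies flat on the worktop at first; being square it does not roll
- rod_3: square reddish-brown wooden drying rod, one of up to four alike (absent in some starts): 12 x 12 mm section, 220 mm long, the last 12 mm at both ends tapered to a blunt tip, 35 g. Origin at its very middle, on its axis; x runs along the rod. Lies flat on the worktop at first; being square it does not roll
- rod_4: square reddish-brown wooden drying rod, one of up to four alike (absent in some starts): 12 x 12 mm section, 220 mm long, the last 12 mm at both ends tapered to a blunt tip, 35 g. Origin at its very middle, on its axis; x runs along the rod. Lies flat on the worktop at first; being square it does not roll
- tinned_tomatoes: upright tin of tomatoes with a white and blue label, 75 mm across, 110 mm high, origin at the centre of its underside; bystander, to be left where it is
- garlic_bulb: bulb of garlic, 50 mm across, origin at its underside; bystander, to be left where it is
- onion_red: red onion, 82 mm across, origin at its underside; bystander, to be left where it is
- lemon_whole: lemon, 78 mm long, 55 mm across, origin at its underside; bystander, to be left where it is
Mind the look-alikes: they are no part of the job. Leave any green look-alike of the key alone.

How it is judged:
By the outcome, as a careful person would: the job done as asked, in the order asked, and still so for the second after the job is handed in, with the robot touching nothing.
Of rod_1, rod_2, rod_3, rod_4 only 2 to 4 are there at a start; the rules pass over those that are not, and their reading is None.
At some moment in a run one of rod_1, rod_2, rod_3, rod_4 may be knocked a few centimetres aside while the robot is not near it.
It also fails if it takes over 210 s, if anything falls off the work surface, if the arm or the gripper's body presses on something with over 40 N, if the wrist force passes 120 N, or if a joint passes its speed limit or range.

## Working session

There is one attempt and no reset: what is moved stays moved. The work goes in short steps, each a Python script; the robot and the scene stay as the last script left them, time stands still between calls to the robot, and variables do not carry over. Pictures are saved under pics/ and viewed, at most 15 in all, crops included, and the job is handed in when it is done.

```bash
ls; mkdir -p pics
python3 - <<'E'
from bench import bot, imaging
import cv2,numpy as np
for n in("scene","top"):
    cv2.imwrite(f"pics/{n}0.png",imaging.capture(n))
    m=imaging.camera_model(n);print(n,{k:np.round(v,3).tolist() if not isinstance(v,str) else v for k,v in m.items()})
print(bot.get_state())
E
```

```text
pics
scene {'K': [[473.272, 0.0, 323.256], [0.0, 473.272, 236.264], [0.0, 0.0, 1.0]], 'position': [814.812, 482.71, 1048.241], 'rotation': [0.579, -0.012, 2.764]}
top {'K': [[471.707, 0.0, 318.719], [0.0, 471.707, 239.045], [0.0, 0.0, 1.0]], 'position': [499.772, -60.896, 1298.899], 'rotation': [0.061, -0.005, -1.579]}
{'t': 0.1, 'qpos': array([ 1.14080142e+00,  3.26845717e-01, -1.93481700e-01,  1.05200829e+00,
        7.11320399e-06,  1.43662981e+00]), 'joint_velocities': array([ 1.13840650e-03, -6.86943142e-04, -4.14666678e-05, -6.39125804e-04,
       -1.74451654e-04, -1.16796017e-03]), 'effort': array([ 1.16361771e-03, -4.44239938e+01,  2.63038141e+01,  7.95044296e-03,
       -7.65522122e-05,  1.13250582e-06]), 'tcp_pos': array([160.09295017, 525.63993793, 230.594066  ]), 'orientation': array([-3.14006806e+00, -2.12963266e-04,  2.84576410e+00]), 'contact_force': array([-1.65768155,  0.17566169, -0.0966836 ]), 'wrist_torque': array([-0.00208666,  0.0182196 , -0.00861044]), 'gripper_force': 0.0, 'opening': 1.0010510472736367}
```

View pics/scene0.png

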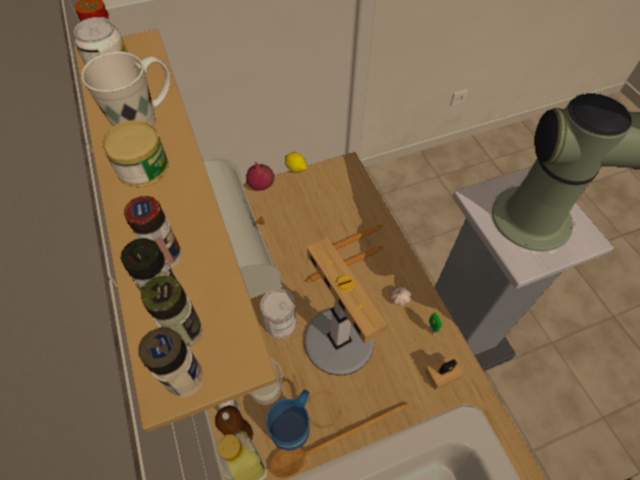

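View pics/top0.png

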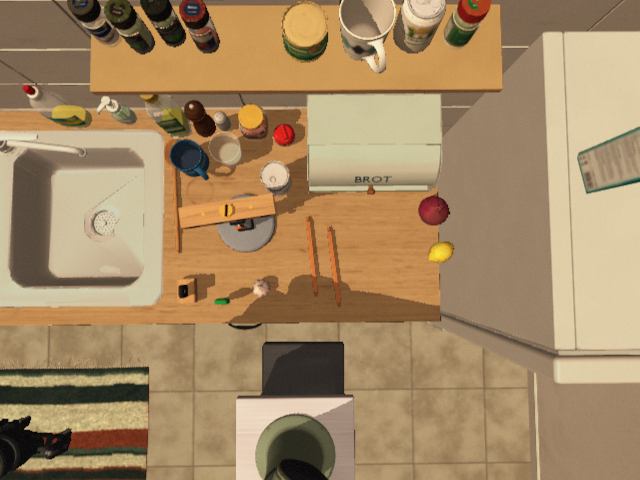

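The top view shows two reddish-brown rods at about (313,255) and (334,265). The wooden spoon at (178,210) is not a rod. The head runs from (180,218) to (273,204) with the lock at (227,210). The key in its block is at (187,290), a green look-alike key lies at (222,301), and the garlic is at (261,288).

```bash
cat > h.py <<'E'
from bench import bot, solve_ik, imaging
import numpy as np, cv2
from scipy.spatial.transform import Rotation as Ro
def eu(R): return R.as_euler('xyz')
def ray(m,uv):
    K=np.array(m["K"]);d=np.linalg.inv(K)@[uv[0],uv[1],1];d=np.array([d[0],-d[1],-d[2]])
    return Ro.from_euler('xyz',m["rotation"]).apply(d)
def onz(m,uv,z):
    p=np.array(m["position"]);d=ray(m,uv);return p+d*(z-p[2])/d[2]
def proj(m,P):
    q=Ro.from_euler('xyz',m["rotation"]).inv().apply(np.array(P,float)-m["position"]);K=np.array(m["K"])
    v=K@np.array([q[0],-q[1],-q[2]]);return v[:2]/v[2]
def tri(m1,u1,m2,u2):
    p1,p2=np.array(m1["position"]),np.array(m2["position"]);d1,d2=ray(m1,u1),ray(m2,u2)
    s=np.linalg.lstsq(np.c_[d1,-d2],p2-p1,rcond=None)[0];return (p1+s[0]*d1+p2+s[1]*d2)/2
E
python3 - <<'E'
from h import *
im=cv2.imread('pics/top0.png');m=imaging.camera_model("top");h=cv2.cvtColor(im,cv2.COLOR_BGR2HSV)
for p in [(312,245),(334,265),(334,290),(178,220),(200,214),(260,206),(290,250),(227,210),(193,285)]: print(p,h[p[1],p[0]])
crop=cv2.resize(im[150:320,160:350],None,fx=4,fy=4,interpolation=cv2.INTER_CUBIC)[:600]
# rods
H,S,V=[h[...,i].astype(int) for i in range(3)]
mask=((H<=11)&(S>150)&(V>90)).astype(np.uint8)*255; mask[:180]=0;mask[320:]=0
for c in cv2.findContours(mask,cv2.RETR_EXTERNAL,cv2.CHAIN_APPROX_NONE)[0]:
    if cv2.contourArea(c)>30: print(cv2.contourArea(c),cv2.minAreaRect(c))
cv2.imwrite('pics/c1.png',crop)
# scene crop
im=cv2.imread('pics/scene0.png');cv2.imwrite('pics/c2.png',cv2.resize(im[210:400,290:480],None,fx=3,fy=3,interpolation=cv2.INTER_CUBIC))
E
```

```text
(312, 245) [ 11 187 164]
(334, 265) [ 12 188 214]
(334, 290) [ 14 160  97]
(178, 220) [ 13 178 103]
(200, 214) [ 14 158 211]
(260, 206) [ 15 157 222]
(290, 250) [ 15 149 192]
(227, 210) [ 16 191 128]
(193, 285) [ 13 160 132]
63.0 ((336.989990234375, 292.92999267578125), (24.465898513793945, 3.9597983360290527), 81.8698959350586)
49.0 ((314.445556640625, 284.9554748535156), (20.298757553100586, 4.278659820556641), 84.2894058227539)
258.0 ((430.6745910644531, 212.71893310546875), (28.229877471923828, 22.899381637573242), 22.380136489868164)
```

View pics/c1.png

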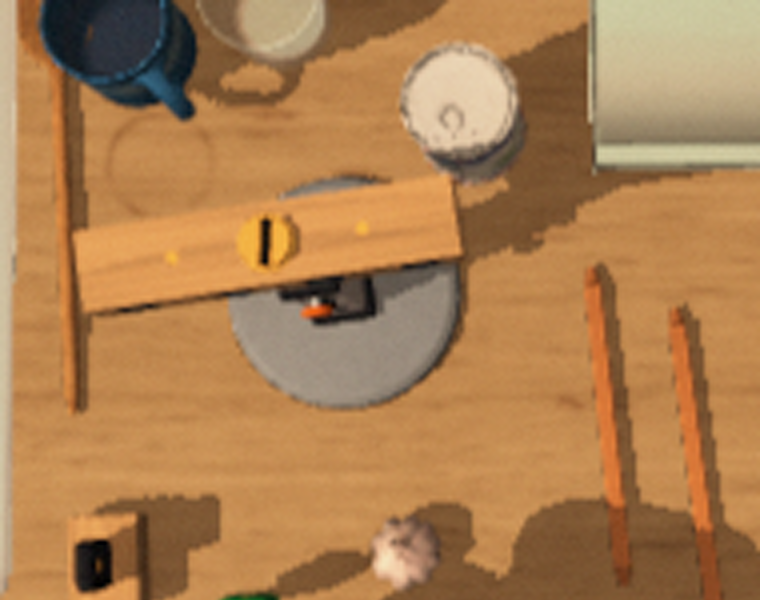

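View pics/c2.png

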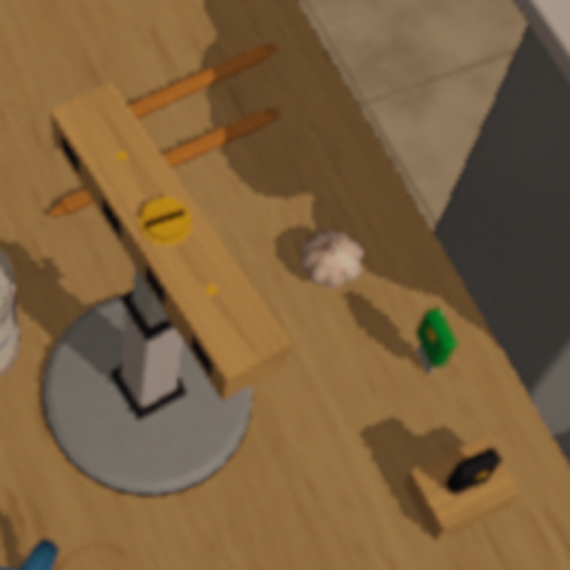

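Candidates for the key: the black key upright in its block at top (183,292), and a green one lying at (222,301). The black one fits the description, and the crop confirms it stands in the wooden block. Only two rods are present, at c1 (595,268)–(624,585) and (677,308)–(713,610).

Run:
```python
from h import *
np.set_printoptions(precision=1,suppress=True)
m=imaging.camera_model("top");s=imaging.camera_model("scene")
c=lambda x,y:(160+(x+.5)/4-.5,150+(y+.5)/4-.5); d=lambda x,y:(290+(x+.5)/3-.5,210+(y+.5)/3-.5)
C=[onz(m,c(*p),287) for p in[(73,232),(450,176),(462,256),(88,312)]]
for p in C:print(p)
print('head ctr',np.mean(C,0),'lock top',onz(m,c(267,242),293.5),'lock tri',tri(m,c(267,242),s,d(166,220)))
v=(C[0]-C[1]+C[3]-C[2]);print('yaw',np.degrees(np.arctan2(-v[0],v[1])),np.linalg.norm(v)/2, 'scene lock',onz(s,d(166,220),293.5))
print('cap',onz(m,c(320,308),143))
im=cv2.imread('pics/top0.png').astype(int)
hsv=cv2.cvtColor(im.astype(np.uint8),cv2.COLOR_BGR2HSV)
g=((hsv[...,1]<50)&(hsv[...,2]>60)).astype(np.uint8)
pts=np.array([c(*p) for p in[(232,310),(250,350),(285,385),(345,407),(400,390),(440,345),(460,290),(345,176),(300,188)]],np.float32)
W=np.array([onz(m,p,18)[:2] for p in pts]);A=np.c_[2*W,np.ones(len(W))];q=np.linalg.lstsq(A,(W**2).sum(1),rcond=None)[0]
print('disc',q[:2],np.sqrt(q[2]+q[0]**2+q[1]**2))
for n,a,b in[('A',(595,268),(625,583)),('B',(677,308),(715,625))]:
    a,b=onz(m,c(*a),12),onz(m,c(*b),12);print(n,a,b,(a+b)/2,np.linalg.norm(a-b),np.degrees(np.arctan2(*(a-b)[[1,0]])))
print('key top',onz(m,c(93,567),78),'scene',onz(s,d(474,470),78),'tri',tri(m,c(93,567),s,d(474,470)))
for n,p,z in[('tom',c(460,90),110),('garlic',c(405,551),25),('green',(222,301),8)]:print(n,onz(m,p,z))
```

```text
[631.8 236.2 287. ]
[660.7  33.1 287. ]
[617.2  26.8 287. ]
[588.5 227.7 287. ]
head ctr [624.5 130.9 287. ] lock top [624.8 130.5 293.5] lock tri [624.7 131.8 288.9]
yaw 8.115055660459644 204.0173419090428 scene lock [625.2 134.3 293.5]
cap [602.5 126.5 143. ]
disc [625.7 129.6] 77.36213268154012
A [640.1 -40.5  12. ] [425.3 -59.3  12. ] [532.7 -49.9  12. ] 215.68116437447358 5.017026909097654
B [612.2 -96.4  12. ] [ 396.4 -120.1   12. ] [ 504.3 -108.2   12. ] 217.0370923501236 6.265967291561872
key top [442.3 282.5  78. ] scene [447.9 291.7  78. ] tri [441.2 287.9  59.5]
tom [743.9  43.1 110. ]
garlic [448.7  88.3  25. ]
green [412.  195.8   8. ]
```

```bash
cat >> h.py <<'E'
C0=np.array([625.,130.5,0]);YAW=np.radians(8.1);RS=Ro.from_euler('z',YAW)
def S(x,y,z): return C0+RS.apply([x,y,z])
def lockz():
    m=imaging.camera_model("top");im=imaging.capture("top");h=cv2.cvtColor(im,cv2.COLOR_BGR2HSV)
    k=cv2.inRange(h,(18,170,100),(30,255,255));k[:180]=0;k[240:]=0;k[:,:180]=0;k[:,280:]=0
    c=max(cv2.findContours(k,cv2.RETR_EXTERNAL,cv2.CHAIN_APPROX_NONE)[0],key=cv2.contourArea)
    (u,v),r=cv2.minEnclosingCircle(c);return u,v,r
E
python3 - <<'E'
from h import *
t=np.radians(38)
for o in([np.pi,-t,YAW],[np.pi,t,YAW+np.pi],[np.pi,t,YAW-np.pi]):
    a=solve_ik(S(-76,0,138),o);b=solve_ik(S(-36,0,58),o);print(None if a is None else a.round(2),None if b is None else np.round(b,2))
m=imaging.camera_model("top")
print(lockz(),[proj(m,S(0,0,z)).round(1) for z in(293.5,253.5,213.5)])
print(imaging.camera_model("wrist"))
E
```

```text
[ 0.05  0.15 -1.02 -0.27  0.05  3.07] [ 0.06  0.42 -1.   -0.51  0.05  3.08]
[ 0.05  0.15 -1.02 -0.27  0.05 -0.07] [ 0.06  0.42 -1.   -0.51  0.05 -0.06]
[ 0.05  0.15 -1.02 -0.27  0.05 -0.07] [ 0.06  0.42 -1.   -0.51  0.05 -0.06]
(223.0, 210.0, 6.082862854003906) [array([226.4, 210. ]), array([229.8, 212.2]), array([233. , 214.3])]
{'K': array([[369.16380079,   0.        , 327.2413115 ],
       [  0.        , 369.16380079, 235.2011089 ],
       [  0.        ,   0.        ,   1.        ]]), 'position': array([ 94.63416778, 545.31125883, 375.0352142 ]), 'rotation': array([-0.26991949,  0.00144375,  1.27508999])}
```

```bash
cat >> h.py <<'E'
T=np.radians(38);OB=[np.pi,T,YAW-np.pi]
def seen():
    r=[]
    for n in("top","scene"):
        m=imaging.camera_model(n);im=imaging.capture(n);h=cv2.cvtColor(im,cv2.COLOR_BGR2HSV)
        k=cv2.inRange(h,(19,200,100),(30,255,255));w=np.zeros_like(k)
        for z in(293.5,253.5,213.5):
            p=proj(m,S(0,0,z));cv2.circle(w,tuple(int(x) for x in p),9,255,-1)
        k&=w;M=cv2.moments(k,True);r.append(((M['m10']/M['m00'],M['m01']/M['m00']) if M['m00'] else None,[proj(m,S(0,0,z)).round(1).tolist() for z in(293.5,253.5,213.5)]))
    return r
def press(z):
    "cap centre height z"
    zt=z-8
    bot.movel(S(-55,0,zt),OB,max_speed=100);bot.dwell(.2)
    f0=bot.get_state()["contact_force"]
    hit=bot.movel(S(-25,0,zt),OB,max_speed=12,threshold=1.5)
    s=bot.get_state();p=s["tcp_pos"];xs=RS.inv().apply(p-C0);print('hit',hit,xs,s["contact_force"]-f0,s["t"]);return xs
def push(xs,d,wait,z):
    zt=z-8
    bot.movel(S(xs[0]+d,0,zt),OB,max_speed=18);a=bot.get_state()
    bot.dwell(wait);b=bot.get_state();bot.movel(S(-60,0,zt),OB,max_speed=120)
    for s in(a,b):print(s["t"],RS.inv().apply(s["tcp_pos"]-C0),s["contact_force"])
E
python3 - <<'E'
from h import *
np.set_printoptions(precision=2,suppress=True)
bot.grip(0.0,40)
bot.move_ptp(S(-130,0,220),OB)
print(seen())
bot.move_ptp(S(-70,0,137),OB)
cv2.imwrite('pics/w1.png',imaging.capture("wrist"))
xs=press(145)
E
```

```text
[(None, [[226.4, 210.0], [229.8, 212.2], [233.0, 214.3]]), ((344.5935828877005, 283.2299465240642), [[344.3, 281.2], [343.2, 291.3], [342.2, 300.5]])]
hit True [-34.97   0.04 136.28] [0.3  0.36 1.06] 5.5667
```

View pics/w1.png

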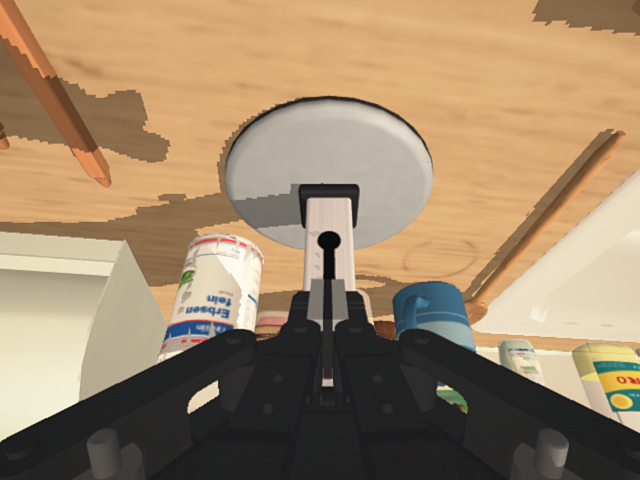

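The wrist view (upside down) shows the fingers lined up with the mast at x≈328, and the lower hole at (328,240). The contact reading is weak, so I'll probe on with a higher threshold and push.

Run:
```python
from h import *
np.set_printoptions(precision=2,suppress=True)
f0=None
for x in np.arange(-35,-24,0.7):
    bot.movel(S(x,0,137),OB,max_speed=15);s=bot.get_state()
    f=RS.inv().apply(s["contact_force"]);print(s["t"],RS.inv().apply(s["tcp_pos"]-C0),f)
    if f[0]<-4:break
```

```text
5.8167 [-35.13   0.03 136.9 ] [-1.09  0.15 -0.66]
6.0667 [-34.5    0.03 136.82] [-0.63 -0.11 -0.03]
6.3167 [-34.32   0.03 136.44] [-2.8   0.54  0.36]
6.5667 [-33.87   0.05 136.23] [-4.67  0.07  1.2 ]
```

Run:
```python
from h import *
np.set_printoptions(precision=2,suppress=True)
push([-34.5],7.0,0.1,145)
bot.dwell(1.5)
bot.movel(S(-130,0,150),OB)
for r in seen(): print(r)
```

```text
7.0167 [-27.77   0.04 136.63] [-0.58  0.44  0.42]
7.1167 [-26.    -0.09 138.23] [ 0.68 -0.46  0.73]
(None, [[226.4, 210.0], [229.8, 212.2], [233.0, 214.3]])
((343.50282485875704, 293.17514124293785), [[344.3, 281.2], [343.2, 291.3], [342.2, 300.5]])
```

The lock moved from v=283.2 to 293.2 in the scene view, against 10.1 px predicted, so the mast is in the middle hole. Now the second press.

Run:
```python
from h import *
np.set_printoptions(precision=2,suppress=True)
bot.movel(S(-70,0,97),OB);bot.movel(S(-38,0,97),OB,max_speed=80)
for x in np.arange(-35.5,-24,0.7):
    bot.movel(S(x,0,97),OB,max_speed=15);s=bot.get_state()
    f=RS.inv().apply(s["contact_force"]);print(s["t"],RS.inv().apply(s["tcp_pos"]-C0),f)
    if f[0]<-3.5:break
push([-34.5],7.0,0.1,105)
bot.dwell(1.5)
bot.movel(S(-130,0,150),OB)
for r in seen(): print(r)
```

```text
11.3083 [-35.66   0.02  96.94] [0.19 0.7  0.46]
11.5583 [-34.81  -0.01  96.98] [ 0.18 -0.07  0.44]
11.8083 [-34.6    0.01  96.63] [-2.15  0.15 -0.17]
12.0583 [-34.27   0.04  96.38] [-4.03 -0.44  1.19]
12.5333 [-27.57   0.02  96.84] [ 0.24 -0.82 -1.03]
12.6333 [-25.82  -0.1   98.27] [ 1.88 -0.38 -0.08]
(None, [[226.4, 210.0], [229.8, 212.2], [233.0, 214.3]])
((342.5732484076433, 302.1210191082803), [[344.3, 281.2], [343.2, 291.3], [342.2, 300.5]])
```

Run:
```python
from h import *
import pickle
O=[np.pi,0,YAW-np.pi]; out={}
bot.grip(1.0)
for n,p in(('head',S(-60,0,330)),('rods',[480,-78,260]),('key',[400,285,200])):
    q=solve_ik(p,O);print(n,None if q is None else q.round(2))
    if n=='rods': bot.move_ptp([500,20,330],O)
    if n=='key': bot.move_ptp([420,100,260],O)
    bot.move_ptp(p,O);bot.dwell(.3)
    m=imaging.camera_model('wrist');im=imaging.capture('wrist');out[n]=(m,im);cv2.imwrite(f'pics/w_{n}.png',im)
pickle.dump(out,open('w.pkl','wb'))
a=[cv2.resize(out[n][1],(400,300),interpolation=cv2.INTER_AREA) for n in out]
a.append(cv2.resize(imaging.capture('top')[150:330,150:390],(400,300),interpolation=cv2.INTER_CUBIC))
cv2.imwrite('pics/m1.png',np.vstack([np.hstack(a[:2]),np.hstack(a[2:])]));print(bot.get_state()["t"])
```

```text
head [ 0.08  0.34  0.08  1.31  0.   -0.06]
rods [-0.31  0.19 -0.3   1.08  0.   -0.45]
key [ 0.47  0.24 -0.39  0.94  0.    0.33]
21.3417
```

View pics/m1.png

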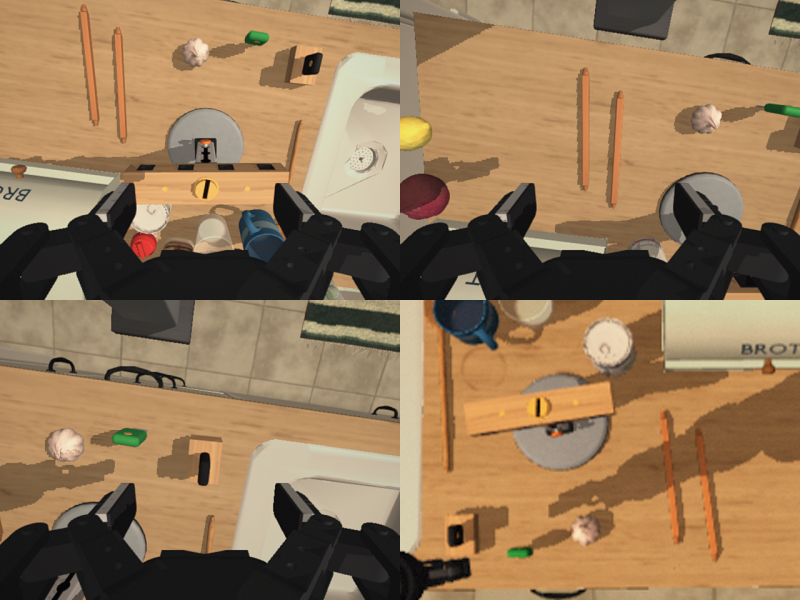

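The wrist views show both rods clearly, with the lock at about (330,302) in the head picture and its slot in line with the holes. The black key is at about (326,270) in the key picture. I'll measure these by masks.

Run:
```python
from h import *
import pickle
np.set_printoptions(precision=1,suppress=True)
out=pickle.load(open('w.pkl','rb'))
m,im=out['rods'];h=cv2.cvtColor(im,cv2.COLOR_BGR2HSV)
print(h[200,296],h[200,340],h[230,240])
a=cv2.cvtColor(im,cv2.COLOR_BGR2LAB)[...,1];k=((a>144)*255).astype(np.uint8);k=cv2.morphologyEx(k,cv2.MORPH_OPEN,np.ones((3,3)))
for c in cv2.findContours(k,cv2.RETR_EXTERNAL,cv2.CHAIN_APPROX_NONE)[0]:
    r=cv2.minAreaRect(c)
    if cv2.contourArea(c)>400 and max(r[1])>120 and min(r[1])<30:
        b=cv2.boxPoints(r);b=b[np.argsort(b[:,1])];e0,e1=b[:2].mean(0),b[2:].mean(0)
        P,Q=onz(m,e0,10),onz(m,e1,10);print('rod',r,P,Q,(P+Q)/2,np.linalg.norm(P-Q),np.degrees(np.arctan2(*(Q-P)[[1,0]])))
m,im=out['head'];h=cv2.cvtColor(im,cv2.COLOR_BGR2HSV)
k=cv2.inRange(h,(18,170,100),(30,255,255));k[:, :280]=0;k[:,380:]=0
c=max(cv2.findContours(k,cv2.RETR_EXTERNAL,cv2.CHAIN_APPROX_NONE)[0],key=cv2.contourArea);(u,v),r=cv2.minEnclosingCircle(c)
print('lock',u,v,r,onz(m,(u,v),213.5),'pred',S(0,0,213.5))
kk=((im.max(2)<50)*255).astype(np.uint8);kk[:255]=0;kk[280:]=0;kk[:,:200]=0;kk[:,460:]=0
for c in cv2.findContours(kk,cv2.RETR_EXTERNAL,cv2.CHAIN_APPROX_NONE)[0]:
    if cv2.contourArea(c)>60:
        x,y,w,hh=cv2.boundingRect(c);M=cv2.moments(c);uv=(M['m10']/M['m00'],M['m01']/M['m00'])
        # front face plane of head: stand x=-22
        d=RS.inv().apply(ray(m,uv));p=RS.inv().apply(np.array(m["position"])-C0);print('hole',(x,y,w,hh),p+d*(-22-p[0])/d[0])
m,im=out['key'];k=((im.max(2)<60)*255).astype(np.uint8);k[:200]=0;k[310:]=0;k[:,300:]=k[:,300:];k[:,:290]=0;k[:,350:]=0
for c in cv2.findContours(k,cv2.RETR_EXTERNAL,cv2.CHAIN_APPROX_NONE)[0]:
    if cv2.contourArea(c)>60:
        print('key',cv2.minAreaRect(c),cv2.boundingRect(c)); 
crop=im[195:325,250:400]
b=out['head'][1][40:160,440:540]
cv2.imwrite('pics/c3.png',np.hstack([cv2.resize(crop,(450,390),interpolation=cv2.INTER_CUBIC),cv2.resize(b,(325,390),interpolation=cv2.INTER_CUBIC)]))
```

```text
[ 12 160 214] [ 16 120 132] [ 16 122 193]
rod ((347.05023193359375, 238.9709930419922), (10.977177619934082, 186.579833984375), 3.6913859844207764) [422.2 -58.8  10. ] [638.4 -38.1  10. ] [530.3 -48.5  10. ] 217.15755391801792 5.482317569416342
rod ((296.5, 206.5), (197.0, 11.0), 90.0) [ 393.6 -121.6   10. ] [610.7 -95.2  10. ] [ 502.1 -108.4   10. ] 218.78177810206427 6.928210056208864Traceback (most recent call last):
  File "<stdin>", line 15, in <module>
ValueError: max() iterable argument is empty
```

Run:
```python
from h import *
import pickle
np.set_printoptions(precision=1,suppress=True)
out=pickle.load(open('w.pkl','rb'))
m,im=out['head'];h=cv2.cvtColor(im,cv2.COLOR_BGR2HSV);print(h[302,320],h[302,345])
k=cv2.inRange(h,(16,175,100),(32,255,255));k[:270]=0;k[335:]=0;k[:, :290]=0;k[:,370:]=0
k=cv2.morphologyEx(k,cv2.MORPH_CLOSE,np.ones((9,9)))
c=max(cv2.findContours(k,cv2.RETR_EXTERNAL,cv2.CHAIN_APPROX_NONE)[0],key=cv2.contourArea);(u,v),r=cv2.minEnclosingCircle(c)
print('lock',u,v,r,onz(m,(u,v),213.5),'pred',S(0,0,213.5))
kk=((im.max(2)<50)*255).astype(np.uint8);kk[:255]=0;kk[282:]=0;kk[:,:200]=0;kk[:,460:]=0
for c in cv2.findContours(kk,cv2.RETR_EXTERNAL,cv2.CHAIN_APPROX_NONE)[0]:
    if cv2.contourArea(c)>60:
        x,y,w,hh=cv2.boundingRect(c);M=cv2.moments(c);uv=(M['m10']/M['m00'],M['m01']/M['m00'])
        d=RS.inv().apply(ray(m,uv));p=RS.inv().apply(np.array(m["position"])-C0);print('hole',(x,y,w,hh),p+d*(-22-p[0])/d[0])
m,im=out['key'];k=((im.max(2)<60)*255).astype(np.uint8);k[:200]=0;k[310:]=0;k[:,:290]=0;k[:,350:]=0
for c in cv2.findContours(k,cv2.RETR_EXTERNAL,cv2.CHAIN_APPROX_NONE)[0]:
    if cv2.contourArea(c)>60: print('key',cv2.minAreaRect(c),cv2.boundingRect(c),m["position"])
crop=im[195:325,250:400]
b=out['head'][1][230:350,190:470]
cv2.imwrite('pics/c3.png',np.vstack([cv2.resize(crop,(346,300),interpolation=cv2.INTER_CUBIC),np.zeros((1,346,3),np.uint8),cv2.resize(b,(346,148),interpolation=cv2.INTER_CUBIC)]))
```

```text
[ 19 151 245] [ 19 151 244]Traceback (most recent call last):
  File "<stdin>", line 8, in <module>
ValueError: max() iterable argument is empty
```

```bash
cat > meas.py <<'E'
from h import *
np.set_printoptions(precision=1,suppress=True)
def lock(m,im):
    h=cv2.cvtColor(im,cv2.COLOR_BGR2HSV)
    k=cv2.inRange(h,(18,140,100),(32,255,255));w=np.zeros_like(k);p=proj(m,S(0,0,213.5));cv2.circle(w,(int(p[0]),int(p[1])),30,255,-1);k&=w
    k=cv2.morphologyEx(k,cv2.MORPH_CLOSE,np.ones((9,9)))
    c=cv2.findContours(k,cv2.RETR_EXTERNAL,cv2.CHAIN_APPROX_NONE)[0]
    if not c:return print('no lock')
    (u,v),r=cv2.minEnclosingCircle(max(c,key=cv2.contourArea));print('lock',u,v,r,onz(m,(u,v),213.5),'pred',S(0,0,213.5))
E
python3 - <<'E'
from meas import *
import pickle
out=pickle.load(open('w.pkl','rb'))
m,im=out['head'];lock(m,im)
kk=((im.max(2)<50)*255).astype(np.uint8);kk[:255]=0;kk[282:]=0;kk[:,:200]=0;kk[:,460:]=0
for c in cv2.findContours(kk,cv2.RETR_EXTERNAL,cv2.CHAIN_APPROX_NONE)[0]:
    if cv2.contourArea(c)>60:
        x,y,w,hh=cv2.boundingRect(c);M=cv2.moments(c);uv=(M['m10']/M['m00'],M['m01']/M['m00'])
        d=RS.inv().apply(ray(m,uv));p=RS.inv().apply(np.array(m["position"])-C0);print('hole',(x,y,w,hh),p+d*(-22-p[0])/d[0])
m,im=out['key'];k=((im.max(2)<60)*255).astype(np.uint8);k[:200]=0;k[310:]=0;k[:,:290]=0;k[:,350:]=0
for c in cv2.findContours(k,cv2.RETR_EXTERNAL,cv2.CHAIN_APPROX_NONE)[0]:
    if cv2.contourArea(c)>60: print('key',cv2.minAreaRect(c),cv2.boundingRect(c),m["position"])
crop=im[195:325,250:400]
b=out['head'][1][230:350,190:470]
cv2.imwrite('pics/c3.png',np.vstack([cv2.resize(crop,(346,300),interpolation=cv2.INTER_CUBIC),np.zeros((1,346,3),np.uint8),cv2.resize(b,(346,148),interpolation=cv2.INTER_CUBIC)]))
E
```

```text
lock 330.3448181152344 302.0 19.4267578125 [621.4 132.3 213.5] pred [625.  130.5 213.5]
hole (219, 264, 29, 9) [-22.  -77.4 187.8]
hole (411, 263, 29, 8) [-22.   80.6 185.4]
hole (349, 263, 25, 9) [-22.   27.4 186.1]
hole (285, 263, 25, 9) [-22.  -25.  187.7]
key ((326.24871826171875, 270.0177917480469), (17.17053985595703, 52.29533386230469), 4.085616588592529) (317, 244, 19, 53) [332.7 274.4 344.8]
```

View pics/c3.png

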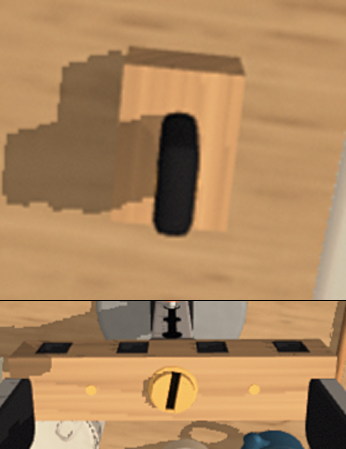

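```bash
cat >> h.py <<'E'
C0=np.array([624.5,131.5,0])
DOWN=lambda yaw:[np.pi,0,yaw-np.pi]
def find_rods():
    bot.move_ptp([480,-78,260],DOWN(YAW));bot.dwell(.3)
    m=imaging.camera_model('wrist');im=imaging.capture('wrist')
    a=cv2.cvtColor(im,cv2.COLOR_BGR2LAB)[...,1];k=((a>144)*255).astype(np.uint8);k=cv2.morphologyEx(k,cv2.MORPH_OPEN,np.ones((3,3)));r=[]
    for c in cv2.findContours(k,cv2.RETR_EXTERNAL,cv2.CHAIN_APPROX_NONE)[0]:
        q=cv2.minAreaRect(c)
        if cv2.contourArea(c)>400 and max(q[1])>120 and min(q[1])<30:
            b=cv2.boxPoints(q);v=c[:,0,:].astype(float);d=v-q[0];ax=b[1]-b[0] if np.linalg.norm(b[1]-b[0])>np.linalg.norm(b[2]-b[1]) else b[2]-b[1];ax=ax/np.linalg.norm(ax)
            if ax[1]<0:ax=-ax
            s=d@ax;e0,e1=v[s<s.min()+25].mean(0),v[s>s.max()-25].mean(0);
            fx,fy,x0,y0=cv2.fitLine(c,cv2.DIST_L2,0,.01,.01).ravel()
            l=np.array([fx,fy]);l*=np.sign(fy);s=(v-[x0,y0])@l
            P,Q=[onz(m,np.array([x0,y0])+l*t,9) for t in(s.min(),s.max())]
            r.append((((P+Q)/2)[:2],np.arctan2(*(Q-P)[[1,0]]),np.linalg.norm(P-Q)));print('rod',r[-1])
    return r
def pick(c,yaw,off=-52):
    g=np.array([*c,0])+Ro.from_euler('z',yaw).apply([off,0,0]);o=DOWN(yaw)
    bot.grip(.45);bot.move_ptp(g+[0,0,60],o);bot.movel(g+[0,0,2],o,max_speed=80);bot.grip(0,60)
    s=bot.get_state();print('grip',s["opening"],s["gripper_force"],s["tcp_pos"]);return s["tcp_pos"][2]
E
python3 - <<'E'
from h import *
np.set_printoptions(precision=2,suppress=True)
bot.grip(.45);bot.move_ptp([450,60,260],DOWN(YAW))
r=find_rods();A=max(r,key=lambda q:q[0][1])
z=pick(A[0],A[1])
bot.movel([*bot.get_state()["tcp_pos"][:2],240],max_speed=150)
bot.move_ptp(S(-215,26,240),DOWN(YAW));bot.movel(S(-205,26,189-6+z),DOWN(YAW),max_speed=120);bot.dwell(.3)
cv2.imwrite('pics/w2.png',imaging.capture('wrist'));s=bot.get_state();print(z,s["t"],s["opening"])
E
```

```text
rod (array([531.13, -48.12]), np.float64(0.0988893990750116), np.float64(218.8587942700055))
rod (array([ 502.28, -108.37]), np.float64(0.11957557442916424), np.float64(219.24764264153166))
grip 0.1175242697427387 60.2630352973938 [479.91 -53.39   2.72]
2.717240662999391 29.5417 0.11776613527534122
```

View pics/w2.png

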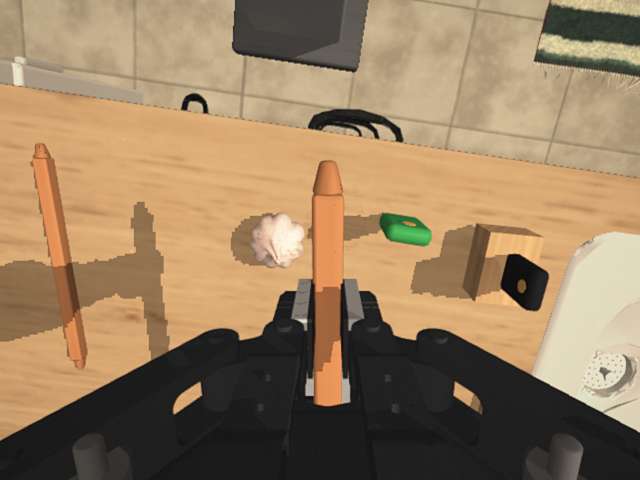

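The rod is held straight, with its near tip at (328,163). The garlic, green key and key block are untouched below. Now inserting, with a force stop.

```bash
cat >> h.py <<'E'
def insert(y,z):
    zt=189-6+z;o=DOWN(YAW);f0=bot.get_state()["contact_force"]
    for a in(-150,-120,-52):
        if bot.movel(S(a,y,zt),o,max_speed=60,threshold=8):
            s=bot.get_state();print('HIT',RS.inv().apply(s["tcp_pos"]-C0),RS.inv().apply(s["contact_force"]-f0),s["opening"]);return False
    s=bot.get_state();print('in',RS.inv().apply(s["tcp_pos"]-C0),RS.inv().apply(s["contact_force"]-f0),s["wrist_torque"],s["t"]);return True
E
python3 - <<'E'
from h import *
np.set_printoptions(precision=2,suppress=True)
s=bot.get_state();m=imaging.camera_model('wrist');p=RS.inv().apply(s["tcp_pos"]-C0)
print(proj(m,S(p[0]-58,p[1],p[2]+3.3)),'seen 328,163')
print(insert(26,2.72))
cv2.imwrite('pics/w3.png',imaging.capture('wrist'))
E
```

```text
[327.64 162.06] seen 328,163
in [-52.37  26.02 185.71] [ 0.26  0.15 -0.98] [ 0.02  0.06 -0.  ] 32.5417
True
```

Run:
```python
from h import *
np.set_printoptions(precision=2,suppress=True)
bot.grip(.3);bot.movel(S(-54,26,290),DOWN(YAW))
bot.move_ptp([470,-40,290],DOWN(YAW))
r=find_rods();B=min(r,key=lambda q:q[0][1])
if len(r)!=1: raise SystemExit('check')
z=pick(B[0],B[1])
bot.movel([*bot.get_state()["tcp_pos"][:2],250],max_speed=150)
bot.move_ptp(S(-215,-78,240),DOWN(YAW));bot.movel(S(-205,-78,183+z),DOWN(YAW),max_speed=120);bot.dwell(.3)
m=imaging.camera_model('wrist');im=imaging.capture('wrist');cv2.imwrite('pics/w4.png',im)
p=RS.inv().apply(bot.get_state()["tcp_pos"]-C0);print(z,p,'tip pred',proj(m,S(p[0]-58,p[1],p[2]+6-z)))
a=cv2.cvtColor(im,cv2.COLOR_BGR2LAB)[...,1];k=a>144;k[:,:280]=0;k[:,380:]=0;k[:140]=0;v,u=np.nonzero(k);i=v<v.min()+3;print('tip',u[i].mean(),v.min())
```

```text
rod (array([ 501.7 , -108.15]), np.float64(0.127362701269923), np.float64(217.0187657495814))
grip 0.118225093211601 60.19037961959839 [ 450.6  -115.01    2.68]
2.682958392083056 [-204.71  -78.06  186.17] tip pred [327.77 161.9 ]
tip 328.3170731707317 164
```

Run:
```python
from h import *
np.set_printoptions(precision=2,suppress=True)
if not insert(-78,2.68): raise SystemExit
bot.grip(.3);bot.movel(S(-54,-78,290),DOWN(YAW));bot.grip(.6)
bot.move_ptp(S(-150,0,300),DOWN(YAW));bot.dwell(.3)
a=imaging.capture('wrist')
bot.move_ptp([385,283,160],DOWN(YAW));bot.dwell(.3)
import pickle;m=imaging.camera_model('wrist');b=imaging.capture('wrist');pickle.dump((m,b),open('k.pkl','wb'))
t=imaging.capture('scene')[210:400,290:480]
cv2.imwrite('pics/m2.png',np.hstack([cv2.resize(a,(400,300)),cv2.resize(t,(300,300),interpolation=cv2.INTER_CUBIC)]))
cv2.imwrite('pics/c4.png',cv2.resize(b[100:330,220:480],(780,690//1)) [:600])
print(bot.get_state()["t"])
```

```text
in [-52.37 -77.97 185.69] [ 0.65 -1.21 -0.88] [-0.01  0.04  0.01] 43.9917
47.7667
```

View pics/m2.png

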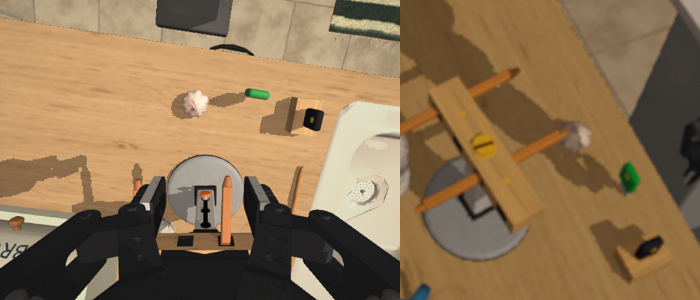

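View pics/c4.png

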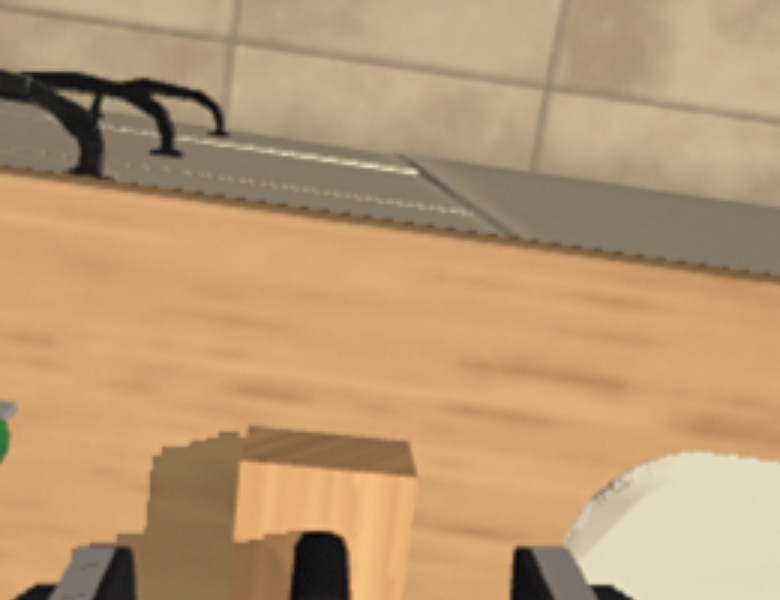

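Both rods are through the head at y=+26 and y=-78, and the food is untouched. The key block's front top edge is at c4 (238,460)–(415,478). I'll compute the block and key poses from the two wrist views.

Run:
```python
from h import *
import pickle
np.set_printoptions(precision=1,suppress=True)
out=pickle.load(open('w.pkl','rb'));m,im=out['key'];m2,b=pickle.load(open('k.pkl','rb'))
f=lambda x,y:(250+x/2.307,195+y/2.307)
for n,p in(('fl',(123,66)),('fr',(243,76)),('rr',(229,233))): print(n,onz(m,f(*p),32))
g=lambda x,y:(220+x/3,100+y/3)
print('k.pkl',onz(m2,g(239,461),32),onz(m2,g(415,478),32))
print('handle',cv2.minAreaRect(np.argwhere(im[230:310,300:345].max(2)<60)[:,::-1].astype(np.float32)))
# handle top: near-robot end top edge and far
for v in (250,260,270,280,290):
    u=np.nonzero(im[v,300:345].max(1)<60)[0]+300;print(v,u.min(),u.max(),onz(m,((u.min()+u.max())/2,v),78),onz(m,((u.min()+u.max())/2,v),32))
print(onz(m,(327,244),78),onz(m,(324,297),78),onz(m,(324,297),32))
# black contour in k.pkl
k=((b.max(2)<60)*255).astype(np.uint8);k[:250]=0;k[:,:300]=0;k[:,350:]=0;v,u=np.nonzero(k);print(u.min(),u.max(),v.min(),v.max())
crop=np.hstack([cv2.resize(im[200:320,270:390],(400,400),interpolation=cv2.INTER_CUBIC),cv2.resize(b[240:370,270:400],(400,400),interpolation=cv2.INTER_CUBIC)])
cv2.imwrite('pics/c5.png',crop)
```

```text
fl [411.3 264.4  32. ]
fr [408.9 310.   32. ]
rr [473.6 314.7  32. ]
k.pkl [410.8 264.3  32. ] [409.1 310.3  32. ]
handle ((26.24873161315918, 40.01776885986328), (17.17053985595703, 52.29533386230469), 4.085616588592529)
250 320 334 [417.7 286.2  78. ] [432.4 288.2  32. ]
260 319 335 [425.7 287.3  78. ] [441.7 289.5  32. ]
270 318 334 [433.8 287.7  78. ] [451.3 290.   32. ]
280 317 333 [442.1 288.1  78. ] [461.  290.4  32. ]
290 317 332 [450.5 288.8  78. ] [470.8 291.3  32. ]
[413.  285.5  78. ] [456.5 289.2  78. ] [477.8 291.8  32. ]
300 349 278 479
```

View pics/c5.png

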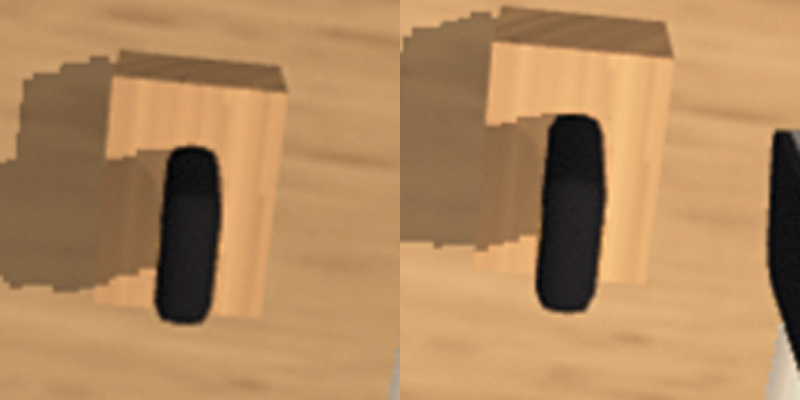

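```bash
cat >> h.py <<'E'
KP=np.array([441.3,288.6,0]);KY=np.radians(3.7)
E
python3 - <<'E'
from meas import *
bot.grip(.6);o=DOWN(KY)
bot.move_ptp(KP+[0,0,130],o);bot.movel(KP+[0,0,42],o,max_speed=80);bot.grip(0,70);bot.dwell(.2)
s=bot.get_state();print(s["opening"],s["tcp_pos"],s["orientation"],s["contact_force"],s["t"])
print('hit',bot.movel(KP+[0,0,110],o,max_speed=60,threshold=15))
print(bot.get_state()["opening"])
bot.movel(KP+[0,0,260],o)
bot.move_ptp(S(-80,0,290),DOWN(YAW));bot.dwell(.3)
m=imaging.camera_model('wrist');im=imaging.capture('wrist');cv2.imwrite('pics/w5.png',im);lock(m,im);s=bot.get_state();print(s["tcp_pos"],RS.inv().apply(s["tcp_pos"]-C0),s["t"])
import pickle;pickle.dump((m,im),open('l.pkl','wb'))
E
```

```text
0.15215616341443278 [441.7 288.8  42.4] [ 3.1  0.  -3.1] [-0.  1.  5.] 50.225
hit False
0.15597613529853752
no lock
[544.9 121.2 290. ] [-80.3   1.  290. ] 53.825
```

View pics/w5.png

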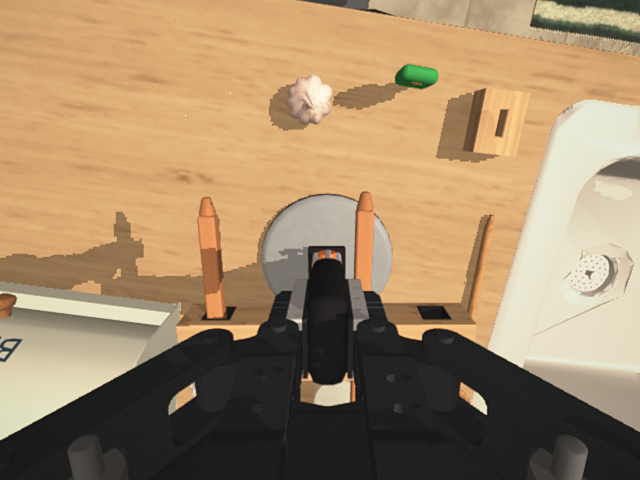

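The key is held upright. Both rods are through, at (208,250) and (365,240), and the block's empty slot is at (501,122). Next I'll move forward so the camera sees the lock ahead of the key.

Run:
```python
from meas import *
import pickle
m,im=pickle.load(open('l.pkl','rb'))
k=((im[90:160,480:525].max(2)<90)*255).astype(np.uint8)
for c in cv2.findContours(k,cv2.RETR_EXTERNAL,cv2.CHAIN_APPROX_NONE)[0]:
    if cv2.contourArea(c)>40:
        M=cv2.moments(c);print('slot',cv2.boundingRect(c),onz(m,(480+M['m10']/M['m00'],90+M['m01']/M['m00']),32))
bot.movel(S(40,0,300),DOWN(YAW));bot.dwell(.3)
m=imaging.camera_model('wrist');im=imaging.capture('wrist');cv2.imwrite('pics/w6.png',im);lock(m,im);s=bot.get_state();print(RS.inv().apply(s["tcp_pos"]-C0),s["orientation"],s["t"])
print([proj(m,S(x,y,207)) for x in(-22,22) for y in(-103,103)],proj(m,S(0,0,213.5)))
pickle.dump((m,im),open('l2.pkl','wb'))
```

```text
lock 328.2247619628906 178.44496154785156 25.225168228149414 [622.9 131.8 213.5] pred [624.5 131.5 213.5]
[ 39.7   0.  300.4] [-3.1  0.  -3. ] 55.125
[array([162.8, 144.3]), array([492.1, 144.4]), array([170.7, 213.2]), array([484.1, 213.3])] [327.4 180.9]
```

View pics/w6.png

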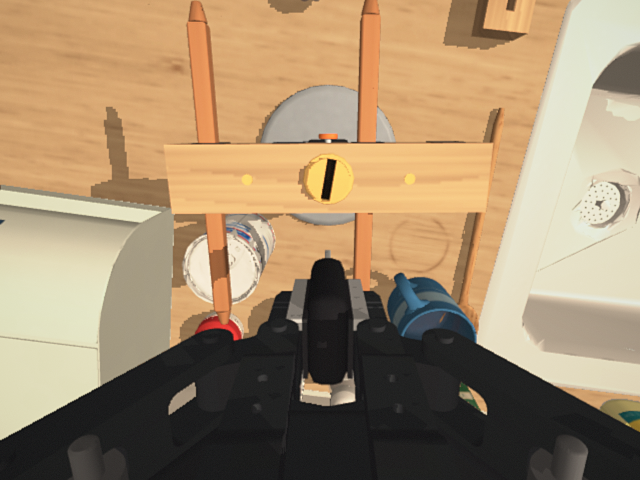

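The lock is in clear view at (329,178). Its slot is tilted about 8° from the hole direction, already slightly clockwise. I'll measure its angle and centre.

```bash
cat > sl.py <<'E'
from meas import *
def slot(m,im,r=20):
    p=proj(m,S(0,0,213.5));h=im.max(2);w=np.zeros_like(h);cv2.circle(w,(int(p[0]+1),int(p[1]-2)),r,255,-1)
    v,u=np.nonzero((h<90)&(w>0));P=np.array([onz(m,(a,b),212)[:2] for a,b in zip(u,v)]);c=P.mean(0)
    q=np.linalg.svd(P-c)[2][0];q*=np.sign(q[0]) if abs(q[0])>.5 else -np.sign(q[1]);a=np.degrees(np.arctan2(q[1],q[0]))
    e=(P-c)@q;f=(P-c)@[-q[1],q[0]];print('slot centre',c,'stand',RS.inv().apply([*(c-C0[:2]),0]),'world angle',a,'len',np.ptp(e),'w',np.ptp(f),len(u));return c,a
E
python3 - <<'E'
from sl import *
import pickle
m,im=pickle.load(open('l2.pkl','rb'));slot(m,im,20);slot(m,im,25)
for n,p in(('a',(166,145)),('b',(493,143)),('c',(172,214)),('d',(487,211))):print(n,onz(m,p,207))
h=cv2.cvtColor(im,cv2.COLOR_BGR2HSV);k=((im.max(2)<110)*255).astype(np.uint8)
for c in cv2.findContours(k[0:30,490:535],cv2.RETR_EXTERNAL,cv2.CHAIN_APPROX_NONE)[0]:
    M=cv2.moments(c)
    if M['m00']>20: print('blockslot',cv2.boundingRect(c),onz(m,(490+M['m10']/M['m00'],M['m01']/M['m00']),32))
E
```

```text
slot centre [623.1 131.8] stand [-1.4  0.5  0. ] world angle -1.8376375090577741 len 24.171781639947476 w 4.989555589599808 310
slot centre [623.4 131.8] stand [-1.1  0.4  0. ] world angle -1.8985211843869643 len 24.808734191238948 w 5.005946314403909 318
a [617.4  28.4 207. ]
b [587.3 230.7 207. ]
c [661.2  33.5 207. ]
d [630.  238.1 207. ]
blockslot (17, 0, 8, 10) [449.1 289.1  32. ]
```

Run:
```python
from sl import *
L=np.array([623.4,132.0,0]);o=DOWN(np.radians(-1.9))
bot.movel(L+[0,0,265],o,max_speed=80);bot.dwell(.3);s0=bot.get_state();print(s0["tcp_pos"],s0["orientation"])
hit=bot.movel(L+[0,0,244.6],o,max_speed=15,threshold=6);s=bot.get_state();print(hit,s["tcp_pos"],s["contact_force"]-s0["contact_force"],s["opening"],s["t"])
```

```text
[623.7 132.  265.1] [3.1 0.  3.1]
False [623.5 132.  244.7] [-0.6 -0.2  0. ] 0.15468664645364355 57.7583
```

Run:
```python
from sl import *
np.set_printoptions(precision=2,suppress=True)
L=np.array([623.4,132.0,0]);P=L+[0,0,244.6]
for a in (-15,-30,-45,-60,-70,-76,-80,-83,-85,-87,-89,-91):
    bot.movel(P,DOWN(np.radians(a)),max_speed=40);s=bot.get_state()
    ya=np.degrees(s["orientation"][2])-180
    print(a,round((ya+180)%360-180,1),s["wrist_torque"],s["contact_force"],round(s["t"],1))
    if abs(s["wrist_torque"][2])>.35:break
```

```text
-15 -14.8 [ 0.19 -0.05  0.02] [-0.65  0.24 -0.16] 58.1
-30 -29.8 [ 0.51 -0.19  0.08] [ 0.77  2.05 -0.59] 58.5
-45 -44.8 [ 0.78 -0.4   0.02] [ 1.11  3.17 -1.17] 59.0
-60 -59.8 [ 1.17 -0.65  0.1 ] [ 2.28  4.26 -0.47] 59.4
-70 -69.8 [ 1.18 -0.83  0.07] [ 4.15  4.32 -2.24] 59.7
-76 -75.8 [ 1.21 -0.8   0.07] [ 2.9   4.26 -1.18] 59.9
-80 -79.8 [ 1.19 -0.86  0.06] [ 3.1   5.28 -1.2 ] 60.2
-83 -82.8 [ 1.3  -0.9   0.04] [ 4.07  4.84 -1.82] 60.4
-85 -84.8 [ 1.26 -0.95  0.01] [ 3.28  4.01 -2.33] 60.7
-87 -86.8 [ 1.22 -0.95  0.02] [ 4.11  4.96 -1.52] 60.9
-89 -88.8 [ 1.24 -0.94  0.07] [ 4.17  4.57 -2.71] 61.2
-91 -90.8 [ 1.17 -1.03  0.04] [ 4.22  4.06 -1.45] 61.4
```

Run:
```python
from sl import *
np.set_printoptions(precision=2,suppress=True)
P=np.array([623.4,132.0,244.6])
for a in range(-93,-106,-2):
    bot.movel(P,DOWN(np.radians(a)),max_speed=40);s=bot.get_state()
    print(a,s["wrist_torque"],s["contact_force"],round(s["t"],1))
    if abs(s["wrist_torque"][2])>.25:break
```

```text
-93 [ 1.15 -1.06  0.09] [ 4.52  3.46 -1.43] 61.7
-95 [ 1.16 -1.06  0.21] [ 4.57  4.72 -1.31] 61.9
-97 [ 1.14 -1.08  0.29] [ 4.2   4.53 -3.04] 62.2
```

Run:
```python
from sl import *
import pickle
P=np.array([623.4,132.0,244.6])
bot.movel(P,DOWN(np.radians(-99)),max_speed=40);print(bot.get_state()["wrist_torque"])
bot.movel(P,DOWN(np.radians(-92)),max_speed=40)
print(bot.movel(P+[0,0,30],DOWN(np.radians(-92)),max_speed=40,threshold=15))
bot.movel(P+[0,0,60],DOWN(np.radians(-92)))
bot.move_ptp(S(40,0,305),DOWN(YAW));bot.movel(S(40,0,300),DOWN(YAW));bot.dwell(.3)
m=imaging.camera_model('wrist');im=imaging.capture('wrist');cv2.imwrite('pics/w7.png',im);pickle.dump((m,im),open('l3.pkl','wb'))
slot(m,im,20);s=bot.get_state();print(s["t"],s["opening"])
```

```text
[ 1.2 -1.1  0.5]
False
slot centre [623.9 131.5] stand [-0.6  0.1  0. ] world angle -81.26271239988037 len 23.891867575711746 w 4.4071612791871875 279
66.1083 0.15420728539235698
```

View pics/w7.png

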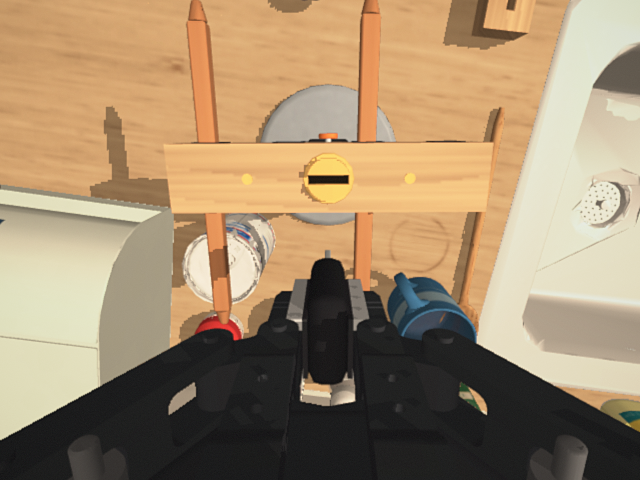

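The slot now lies along the head at -81.3° (expected -81.5°), so the lock is turned home and the rods are in place. The blade tip sits at the same pixel (327,253) as before, so the key hasn't slipped. Returning it.

Run:
```python
from meas import *
o=DOWN(KY)
bot.movel(S(-60,60,310),DOWN(YAW));bot.move_ptp(KP+[0,0,200],o);bot.movel(KP+[0,0,85],o,max_speed=100);bot.dwell(.2);print(bot.get_state()["tcp_pos"])
h=bot.movel(KP+[0,0,50],o,max_speed=30,threshold=8);s=bot.get_state();print(h,s["tcp_pos"],s["contact_force"])
if not h:
    h=bot.movel(KP+[0,0,41.5],o,max_speed=15,threshold=6);s=bot.get_state();print(h,s["tcp_pos"],s["contact_force"])
```

```text
[441.6 288.8  85.5]
False [441.5 288.7  50.2] [-0.2  1.  -0.4]
True [441.2 288.6  42.5] [-0.3 -0.2  4.1]
```

Run:
```python
from meas import *
import pickle
bot.grip(.45);bot.dwell(.2);bot.movel(KP+[0,0,140],DOWN(KY),max_speed=80)
bot.move_ptp([400,283,220],DOWN(YAW));bot.dwell(.4);a=imaging.capture('wrist')
bot.move_ptp([420,100,330],DOWN(YAW));bot.dwell(.5);b=imaging.capture('wrist')
t=imaging.capture('top')[160:310,160:450];c=imaging.capture('scene')[140:400,250:480]
m2=np.vstack([np.hstack([cv2.resize(a,(400,300)),cv2.resize(b,(400,300))]),np.hstack([cv2.resize(t,(450,300)),cv2.resize(c,(350,300))])])
cv2.imwrite('pics/m3.png',m2);print(bot.get_state()["t"])
```

```text
75.5167
```

View pics/m3.png

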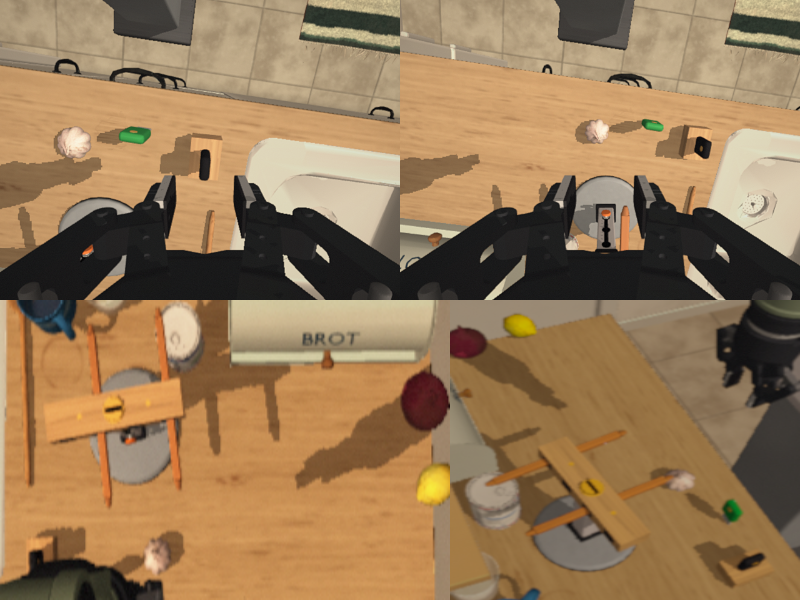

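The key stands upright in its block, both rods are through and centred, the slot lies along the head, and the food is unmoved. Handing in.

```bash
python3 -c "
from bench import bot
print(bot.sign_off())"
```

```text
the job is handed in; nothing more can be done
None
```

I handed the job in at about 76 s: the head is down at the lowest hole after two button presses, both rods found are threaded through and centred, the lock is turned to its stop, the key is back upright in its block, and the food is where it was.

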